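# Fit the microtube head on the vortex mixer and hold it running

## Task

Fit the loaded microtube head (the wide disc with the hand knob) on the vortex mixer: set it lightly on the bare drive stud, slide it about until it drops over the stud and sits flush on the drive collar, and only then press it fully down, because pushing the drive down is what starts the mixer. Finish while still holding the head pressed fully down on the mixer, and leave everything else on the bench where it stands.

Things in the scene. Friction and masses are not known exactly. Their poses are not given: they have to be found in the camera images.
- tube_head_grip (a point): Centre of the hand knob of the microtube head, a loose black plastic part of 140 to 240 g, 64 mm tall, standing on the bench. Its z is the axis; it is round. Knob 28 mm in diameter, 38 mm tall, flared at the very foot. This point is 18 mm below the knob's top and 20 mm above the disc under it.
- tube_head_foot (a point): Centre of the underside of the same head, 46 mm below the knob's centre. Here opens the bore: 11.5 mm in diameter, 14 mm deep, blind. From here up: hub 39 mm in diameter, 14 mm tall; disc 104 mm in diameter, 12 mm thick, with twelve small tubes at 42 mm radius whose caps stand 5 mm above the disc; then the knob.
- mixer: Vortex mixer, a heavy fixed white box 170 x 125 x 76 mm; origin on the bench under its drive axis, sloped control panel to its -x. On top a black rubber boot and the aluminium drive collar (40 mm across). A round steel stud, 10 mm in diameter, its tip edge chamfered 0.8 mm, rises 12 mm from the collar's centre: tip 116 mm above the bench.
- drive_top (a point): Point on the mixer's vertical axis, level with the collar's flat top: 104 mm above the bench at rest, going down with the drive. Collar and stud are eccentric: their centre stands 3 mm from this point, in whatever direction the motor stopped (not reported). With the hub on the stud tip the knob's centre is 58 mm above this point, fully dropped on 46 mm. The shaft resists turning.
- press (a joint): How far the drive (collar and stud) is pushed down, m: 0 at rest, 0.005 fully down at its stop. A spring carries it: nothing moves below 6 N, and the force rises evenly to 12 N at the stop. It comes up again when let go. The mixer starts at 0.003 (no vibration is simulated).
- cup_head_mid (a point): Half-way up the small black rubber cup head, which is not needed: an open cup 54 mm wide at the rim and 46 mm tall, standing on the bench.
- pcr_rack: Orange tube rack with 96 holes, 84 x 124 x 30 mm, on the bench; origin under its centre. Bystander.
- marker: Black marker pen lying on the bench, 130 mm long along its x, 13 mm thick; origin under its centre. Bystander.
- timer: Small white timer with a sloped face, 60 x 70 x 22 mm; origin under its centre. Bystander.
- jar: White screw-top jar 58 mm in diameter, 62 mm tall; origin under its centre. Bystander.
- tip_box: Pipette tip box with a yellow lid, 86 x 124 x 63 mm; origin under its centre. Bystander.
Things that resemble listed ones, but are neither listed nor needed, are in the scene too. Several things look just like the part that bears tube_head_grip: the one meant starts farthest to the robot's left. What is shaped like the mixer but green is not meant.

How it is judged:
By the outcome, as a careful person would: the job done as asked, in the order asked, and still so for the second after the job is handed in, while the arm keeps its last pose, push and grip.
It also fails if it takes over 51 s, if anything falls off the work surface, if the arm or the gripper's body presses on something with over 40 N, if the wrist force passes 120 N, or if a joint passes its speed limit or range.

## Robot

A 6-joint arm with a two-finger parallel gripper is mounted at the origin on the work surface. World frame = base frame: x ahead of the robot, y to its left, z up, the work surface at z = 0. Lengths are in mm, angles in rad, forces in N, time in s.
With the tool pointing down it reaches from about 300 to 775 mm from the base axis. Payload 14.6 kg.
Tool frame: the origin (TCP) lies between the finger pads; the fingertips stand 25 mm ahead of it and the grasp point (between the pads) lies 6 mm ahead of it; z points along the fingers, y is the line along which they close (so a half turn about z gives the same grasp; the last joint's range is limited). The gripper opens to 94 mm and grips with 3 to 60 N. Pads are 16 mm wide; open, the fingers measure 119 mm over their backs; the gripper's body (75 mm by 177 mm) begins 78 mm behind the grasp point.
Start: joints at [-1.353, 0.3, 1.521, -0, 1.321, -0.067], TCP at [154.524, -527.837, 230.446] pointing down, gripper open.
Joint ranges: [-3.03, 3.03], [-0.79, 2.21], [0.23, 2.52], [-1.04, 4.18], [0, 3.07], [-2.55, 2.55]. Speed limits (rad/s): [2.22, 2.22, 2.57, 3.14, 3.14, 3.14].

## Interface

Orientations are given as [roll, pitch, yaw] about the fixed x, y, z axes, in that order (R = Rz(yaw) Ry(pitch) Rx(roll)).
In Python, from cell import manip gives the robot as it stands. The module is installed in compiled form; this text tells all that it offers.
- The arm moves only by the tool step_arm, never from a script. Its argument "series" is one flat list of numbers, 5 for each row, row after row: the shift along the world's x, y, z in mm, then the turn about the world's z in rad, then the closure, from 0 (fully open) to 1 (shut). In form: [dx, dy, dz, spin, jaw, dx, dy, dz, spin, jaw, ...]. A call has 1 to 20 rows; each row shifts and turns the commanded pose from where the row before left it; what a row does not reach is not made up. A row lasts 1/8 s, in which the tool goes at most 62.5 mm and 10.7 degrees, less where a joint would pass 70% of its speed; a pose out of reach is approached as far as the arm can. A call is refused whole if a number of a shift passes 62.5 or a number of a turn 0.188, either way. A call with a gripper value outside its range is refused whole. The fingers move at their own pace and stop on an object; "squeeze" is the grip in N (left out, the last holds). Time passes only in rows, so rows that do not move let the fingers close. It gives the time, the measured TCP pose, the force, the opening and the grip force at its end, in the units of the state.
- manip.read_state(): the state, without advancing time (a new reading comes with each control period).
- manip.camera(name): name is "side" or "top"; returns (picture, depth): 480x640x3 uint8, blue, green, red; 480x640 float32, mm along the optical axis (not along the pixel's ray), 0 where there is no reading.
- manip.camera_info(name): a dict with "fovy" (degrees; the focal length in pixels is half the picture's height over the tangent of half this angle, whatever the lens; pixels are square), "cx", "cy" (the principal point, pixels), "k1" (the pictures are not rectified: a ray, as slopes to the right and down, at radius r is drawn at 1 + k1 r^2 times it, then the intrinsics apply), "eye" and "orientation" of the camera in the world. Camera axes: x right, y down, z forward; pixel columns grow to the right and rows downward; lengths in mm; the calibration is good to about 2 mm. A picture is of the moment at which its call begins. camera_info takes no time and is no camera call.
- manip.sign_off(): hands the job in; it is judged then, once.
The state is a dict: "clock": time; "joints": joint angles; "qd": joint speeds; "effort": joint torques, N m; "eef_pos": TCP position; "eef_rot": TCP orientation; "wrist_force": force on the tool from outside, world axes, zero at the start; "moment": the same for the moment, N m; "finger_gap": finger opening in mm; "finger_force": force on a finger pad.
Only numpy, scipy, OpenCV 4.12 (cv2) and the standard library are available. Lean on these libraries where they do the work, as an engineer would, in place of code of your own. Each camera call takes 0.05 s, during which the arm holds its last target. There are 200 camera calls.

## Working session

There is one attempt and no reset: what is moved stays moved. The work goes in short steps, Python scripts to look and compute and a tool call to move; the robot and the scene stay as the last step left them, time stands still between calls to the robot, and variables do not carry over. Pictures are saved under pics/ and viewed, at most 10 in all, crops included, and the job is handed in when it is done.

Besides the shell and the picture viewer there is one more tool, called after ">>>" in YAML: its name, and indented under it one key for each argument. step_arm: Moves the arm, as the interface text tells. Its arguments: {"type":"object","properties":{"series":{"type":"array"},"squeeze":{"type":"number"}},"required":["series"]}

```bash
mkdir -p pics; cat > h.py <<'E'
import numpy as np, cv2
from cell import manip
from scipy.spatial.transform import Rotation as R
def cam(n):
    i=manip.camera_info(n); o=np.array(i['orientation'],float)
    M=o if o.shape==(3,3) else R.from_euler('xyz',o).as_matrix()
    f=240/np.tan(np.radians(i['fovy'])/2)
    return i,M,f
def ray(n,u,v):
    i,M,f=cam(n); k=i['k1']
    K=np.array([[f,0,i['cx']],[0,f,i['cy']],[0,0,1.]])
    p=cv2.undistortPoints(np.array([[[u,v]]],float),K,np.array([k,0,0,0.]))[0,0]
    return np.array(i['eye'],float),M,np.array([p[0],p[1],1])
def plane(n,u,v,z):
    e,M,d=ray(n,u,v); w=M@d; return e+w*(z-e[2])/w[2]
def depthpt(n,u,v,D):
    e,M,d=ray(n,u,v); return e+M@d*D
def proj(n,P):
    i,M,f=cam(n); q=M.T@(np.array(P,float)-np.array(i['eye'])); x,y=q[:2]/q[2]; s=1+i['k1']*(x*x+y*y)
    return f*x*s+i['cx'],f*y*s+i['cy']
E
python3 - <<'E'
from h import *
for n in ('top','side'):
    p,d=manip.camera(n); cv2.imwrite(f'pics/{n}0.png',p); np.save(f'{n}0.npy',d); print(n,manip.camera_info(n))
print(manip.read_state())
E
```

```text
top {'fovy': 56.19681092392999, 'cx': 325.10167495809714, 'cy': 239.65473875882964, 'k1': 0.019284601394967738, 'eye': array([ 373.89222038,  -71.50820765, 1331.1241703 ]), 'orientation': array([-3.03183946,  0.00343675, -1.55537719])}
side {'fovy': 47.44567700344073, 'cx': 320.20023550275397, 'cy': 246.29045368538013, 'k1': -0.1300895904551637, 'eye': array([  151.00088957, -1261.84471276,  1206.71237688]), 'orientation': array([-2.29127024e+00, -3.85372340e-04, -3.06170958e-01])}
{'clock': 0.1, 'joints': array([-1.35261151e+00,  3.00388677e-01,  1.52152738e+00,  3.91314109e-05,
        1.32070740e+00, -6.65603058e-02]), 'qd': array([ 1.78862983e-03,  5.15162980e-04, -1.44231335e-03,  5.16783136e-04,
       -5.48974545e-06, -1.10504425e-03]), 'effort': array([ 1.83125398e-03, -5.32637000e+01, -3.53281510e+01,  7.09882937e-02,
        2.34444276e-02, -4.46721367e-05]), 'eef_pos': array([ 154.48253822, -527.63508823,  229.9542475 ]), 'eef_rot': array([-3.14056666e+00, -1.06379782e-04,  2.84735366e-01]), 'wrist_force': array([0.02674066, 0.27944772, 0.4940371 ]), 'moment': array([-0.02191428, -0.01519985, -0.00230966]), 'finger_force': 0.0, 'finger_gap': 94.03825485730115}
```

View pics/top0.png

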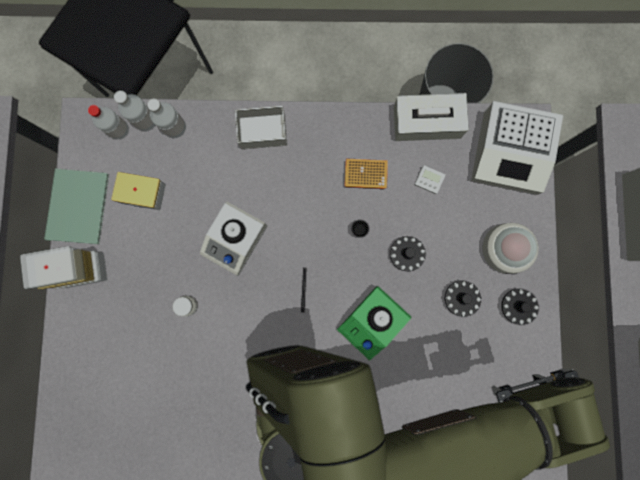

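View pics/side0.png

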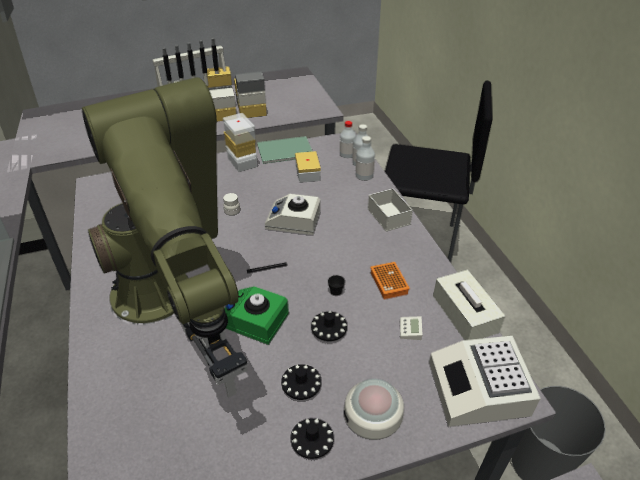

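The top view shows three identical heads at px (407,253), (462,298) and (520,306). Image left is +y, the robot's left, so the one at (407,253) is meant. The white mixer is at (233,238), and the green one at (375,322) is a decoy. Next I'll measure both targets and check them in an enlarged crop.

```bash
python3 - <<'E'
from h import *
p=cv2.imread('pics/top0.png'); d=np.load('top0.npy'); s=cv2.imread('pics/side0.png'); ds=np.load('side0.npy')
for u,v in ((407,253),(462,298),(520,306)): print(plane('top',u,v,64).round(1))
def pts(n,d,u0,u1,v0,v1):
    out=[]
    for v in range(v0,v1):
        for u in range(u0,u1):
            if d[v,u]>0: out.append([u,v,*depthpt(n,u,v,d[v,u])])
    return np.array(out)
for n,dd,bx in (('top',d,(385,430,230,275)),('side',ds,(305,352,305,345))):
    q=pts(n,dd,*bx); z=q[:,4]
    k=q[(z>58)]; print(n,'knob',len(k),k.mean(0).round(1),k.max(0).round(1),k.min(0).round(1))
    k=q[(z>20)&(z<40)]; print(n,'disc',len(k),((k.max(0)+k.min(0))/2).round(1),(k.max(0)-k.min(0)).round(1))
for n,dd,bx in (('top',d,(195,270,198,278)),('side',ds,(260,325,185,240))):
    q=pts(n,dd,*bx); z=q[:,4]
    for lo,hi in ((107,125),(98,107),(84,96)):
        k=q[(z>lo)&(z<hi)]
        if len(k):print(n,lo,len(k),k.mean(0).round(1),((k.max(0)+k.min(0))/2).round(1),(k.max(0)-k.min(0)).round(1))
    k=q[(z>70)&(z<80)]
    r=cv2.minAreaRect(k[:,2:4].astype(np.float32)); print('box',r)
a=cv2.resize(p[223:283,370:450],(400,300),interpolation=3); b=cv2.resize(p[200:275,195:295],(400,300),interpolation=3)
c=cv2.resize(s[295:355,290:370],(400,300),interpolation=3); e=cv2.resize(s[180:240,255:335],(400,300),interpolation=3)
cv2.imwrite('pics/c0.png',np.vstack([np.hstack([a,b]),np.hstack([c,e])]))
E
```

```text
[ 479.  -296.8   64. ]
[ 355.6 -449.1   64. ]
[ 336.3 -608.7   64. ]
top knob 78 [ 410.3  252.   482.  -306.2   64.1] [ 415.   257.   496.4 -292.9   70.3] [ 406.   247.   467.8 -319.6   58.6]
top disc 894 [ 407.5  253.   482.6 -305.5   29.7] [ 35.   34.  100.  101.8  19.1]Traceback (most recent call last):
  File "<stdin>", line 11, in <module>
  File "<stdin>", line 8, in pts
  File "h.py", line 17, in depthpt
    e,M,d=ray(n,u,v); return e+M@d*D
          ~~~^^^^^^^
  File "h.py", line 10, in ray
    i,M,f=cam(n); k=i['k1']
          ~~~^^^
  File "h.py", line 5, in cam
    i=manip.camera_info(n); o=np.array(i['orientation'],float)
ValueError: time passes only in moves, steps and waits
```

```bash
sed -i 's/^def cam(n):/import functools\n@functools.lru_cache\ndef cam(n):/' h.py; cat >> h.py <<'E'
def pts(n,d,u0,u1,v0,v1):
    g=[(u,v) for v in range(v0,v1) for u in range(u0,u1) if d[v,u]>0]
    return np.array([[u,v,*depthpt(n,u,v,d[v,u])] for u,v in g])
E
python3 - <<'E'
from h import *
p=cv2.imread('pics/top0.png'); d=np.load('top0.npy'); s=cv2.imread('pics/side0.png'); ds=np.load('side0.npy')
for n,dd,bx in (('top',d,(385,430,230,275)),('side',ds,(305,352,305,345))):
    q=pts(n,dd,*bx); z=q[:,4]
    k=q[(z>58)]; print(n,'knob',len(k),k.mean(0).round(1),((k.max(0)+k.min(0))/2).round(1),(k.max(0)-k.min(0)).round(1))
    k=q[(z>20)&(z<40)]; print(n,'disc',len(k),((k.max(0)+k.min(0))/2).round(1),(k.max(0)-k.min(0)).round(1))
for n,dd,bx in (('top',d,(195,270,198,278)),('side',ds,(260,325,185,240))):
    q=pts(n,dd,*bx); z=q[:,4]
    for lo,hi in ((108,125),(98,108),(84,96)):
        k=q[(z>lo)&(z<hi)]
        if len(k):print(n,lo,len(k),k.mean(0).round(1),((k.max(0)+k.min(0))/2).round(1),(k.max(0)-k.min(0)).round(1))
    k=q[(z>70)&(z<80)]
    r=cv2.minAreaRect(k[:,2:4].astype(np.float32)); print('box',r)
a=cv2.resize(p[223:283,370:450],(400,300),interpolation=3); b=cv2.resize(p[200:275,195:295],(400,300),interpolation=3)
c=cv2.resize(s[295:355,290:370],(400,300),interpolation=3); e=cv2.resize(s[180:240,255:335],(400,300),interpolation=3)
cv2.imwrite('pics/c0.png',np.vstack([np.hstack([a,b]),np.hstack([c,e])]))
E
```

```text
top knob 78 [ 410.3  252.   482.  -306.2   64.1] [ 410.5  252.   482.1 -306.2   64.4] [ 9.  10.  28.6 26.7 11.6]
top disc 894 [ 407.5  253.   482.6 -305.5   29.7] [ 35.   34.  100.  101.8  19.1]
side knob 62 [ 329.5  316.4  480.  -308.4   62.8] [ 329.5  316.5  479.2 -308.4   63.1] [ 9.   7.  28.4 30.8  9.4]
side disc 695 [ 329.   325.5  479.3 -307.4   29.9] [ 36.   29.  104.1 105.4  19.8]
top 108 24 [233.7 229.1 533.4 185.2 112.1] [234.  230.5 530.2 184.9 114.2] [10.   9.  25.1 27.5 12.3]
top 98 139 [232.6 229.2 534.1 190.  104.2] [233.  229.  534.5 189.5 103.1] [14.  14.  38.8 38.7  9.6]
top 84 227 [232.8 231.2 530.5 192.   90.1] [232.  230.5 533.  195.   89.9] [26.  23.  64.3 72.9 11.7]
box ((524.1036987304688, 198.9600067138672), (128.45803833007812, 150.3118438720703), 61.17779541015625)
side 108 7 [297.9 197.4 530.  186.2 114.1] [296.5 198.  524.3 183.9 113.8] [ 5.   4.  20.4 12.1  8.7]
side 98 64 [298.3 199.9 531.4 187.  102.8] [297.5 200.5 525.9 191.4 103.2] [13.   9.  48.9 43.4  9.1]
side 84 104 [298.  204.8 527.6 178.   89.6] [301.  204.5 545.6 177.   89.9] [24.  15.  90.6 78.  11.3]
box ((522.7041015625, 196.3369140625), (137.31272888183594, 144.45742797851562), 60.32954406738281)
```

View pics/c0.png

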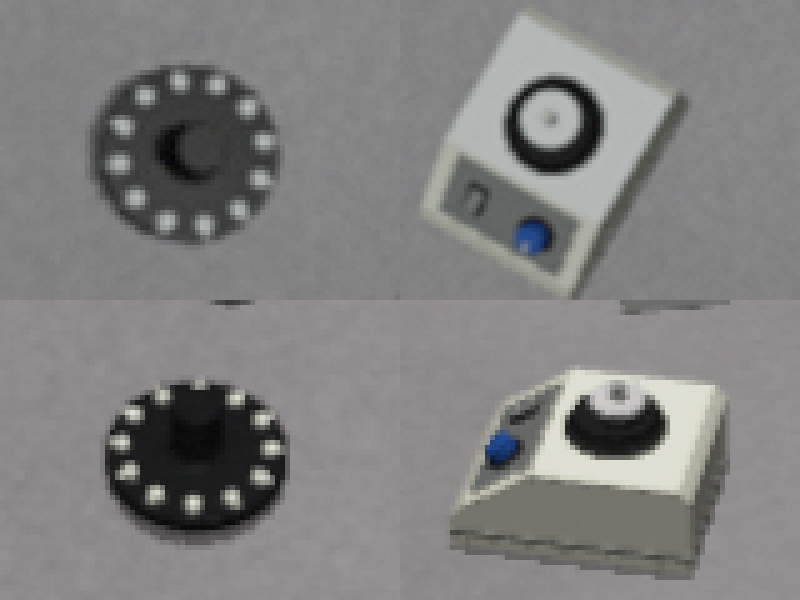

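The crop confirms both: the head at top px (407,253) is the wide disc with twelve caps and a knob, the farthest left of the three. The mixer at (233,229) is the white one, with its stud visible at about (232,229.5). I'll refine the estimates by colour in both views.

```bash
python3 - <<'E'
from h import *
for n,hb,mb,st in (('top',(385,430,230,276),(221,245,217,243),(232.3,229.6)),('side',(305,352,305,345),(285,312,190,215),(298.4,198.7))):
    g=cv2.imread(f'pics/{n}0.png').max(2)
    u0,u1,v0,v1=hb; w=(g[v0:v1,u0:u1]>150 if n=='top' else g[v0:v1,u0:u1]>120).astype(np.uint8)
    N,l,s,c=cv2.connectedComponentsWithStats(w); cc=[tuple(x) for x,a in zip(c[1:],s[1:,4]) if a<25]
    P=np.array([plane(n,x[0]+u0,x[1]+v0,31)[:2] for x in cc]); 
    A=np.c_[P,np.ones(len(P))]; x=np.linalg.lstsq(A,(P**2).sum(1),rcond=None)[0]; print(n,'caps',len(P),P.mean(0).round(1),'fit',(x[:2]/2).round(1),np.sqrt(x[2]+(x[:2]**2).sum()/4).round(1))
    u0,u1,v0,v1=mb; w=(g[v0:v1,u0:u1]>130).astype(np.uint8)
    N,l,s,c=cv2.connectedComponentsWithStats(w)
    for x,a in zip(c[1:],s[1:]):
        print(n,'collar?',a,(x+[u0,v0]).round(1),plane(n,x[0]+u0,x[1]+v0,104).round(1))
    print('stud',plane(n,*st,116).round(1))
E
```

```text
top caps 12 [ 481.6 -305.4] fit [ 481.5 -305.3] 42.7
top collar? [  0   0  24  11 102] [231.3 219.3] [561.6 194.5 104. ]
top collar? [  4   6  15  14 166] [232.1 229.3] [533.8 191.2 104. ]
top collar? [ 0 18  7  8 24] [222.7 240. ] [503.9 215.9 104. ]
top collar? [18 20  6  6 17] [242.5 240.5] [503.2 161.5 104. ]
stud [531.5 188.1 116. ]
side caps 7 [ 470.8 -328.4] fit [ 478.8 -307. ] 42.8
side collar? [  0   0  27  25 483] [298.3 200.7] [529.8 181.2 104. ]
stud [529.1 176.2 116. ]
```

>>> step_arm:
  series: [30,20,0,0,0.2,36,24,0,0,0.5,36,24,0,0,0.5,36,24,0,0,0.5,36,24,0,0,0.5,36,24,0,0,0.5,36,24,0,0,0.5,36,24,0,0,0.5,30,20,0,0,0.5,14,13,0,0,0.5]
  squeeze: 40

```text
clock: 1.35
eef_pos: [481.4, -305.8, 230.0]
eef_rot: [-3.141, 0.0, 0.286]
wrist_force: [0.2, -1.4, -0.1]
finger_gap: 47.0
finger_force: 0.0
```

>>> step_arm:
  series: [-0.8,-0.4,-40,0,0.5,0,0,-50,0,0.5,0,0,-40,0,0.5,0,0,-25,0,0.5,0,0,-12,0,0.5,0,0,-6,0,0.5,0,0,0,0,0.5]

```text
clock: 2.22
eef_pos: [479.8, -307.4, 57.9]
eef_rot: [3.141, -0.0, 0.285]
wrist_force: [-0.5, 0.0, -0.0]
finger_gap: 46.9
finger_force: 0.0
```

```bash
python3 - <<'E'
from h import *
im=[]
for n,P in (('top',(480,-306,60)),('side',(480,-306,60))):
    p,d=manip.camera(n); u,v=map(int,proj(n,P)); im.append(cv2.resize(p[v-50:v+50,u-66:u+67],(400,300),interpolation=3))
cv2.imwrite('pics/c1.png',np.hstack(im))
E
```

```text
(no output)
```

View pics/c1.png

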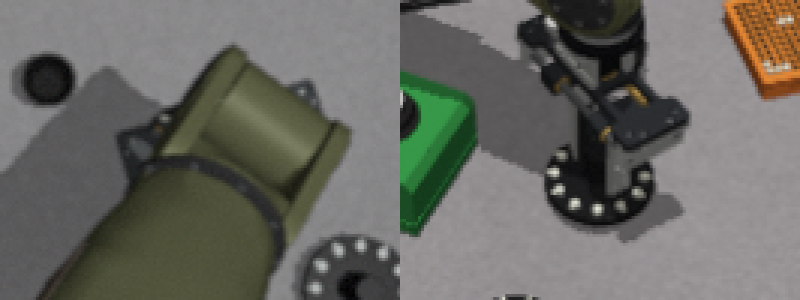

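The side view shows the fingers inside the cap ring, straddling the knob at about (600,170) in the crop. I'll close and lift.

>>> step_arm:
  series: [0,0,0,0,0.8,0,0,0,0,1,0,0,0,0,1,0,0,0,0,1,0,0,0,0,1,0,0,4,0,1,0,0,20,0,1,0,0,40,0,1,0,0,40,0,1,0,0,40,0,1,0,0,16,0,1,0,0,0,0,1]
  squeeze: 45

```text
clock: 3.82
eef_pos: [479.7, -307.3, 217.3]
eef_rot: [3.141, -0.0, 0.285]
wrist_force: [0.5, -0.4, -2.3]
finger_gap: 26.5
finger_force: 45.0
```

```bash
python3 - <<'E'
from h import *
for n in ('top','side'):
    g=cv2.imread(f'pics/{n}0.png').astype(float).max(2)
    u,v=map(round,proj(n,(533,189.5,104))); print(n,proj(n,(533,189.5,104)),proj(n,(533,189.5,116)))
    print(g[v-9:v+10,u-10:u+11].astype(int))
E
```

```text
top (np.float64(232.7251219330782), np.float64(229.62004004264983)) (np.float64(231.81006019159508), np.float64(229.0401778220765))
[[185 181 158 112  69  38  28  30  39  48  45  33  23  18  16  28  56 103
  143 169 182]
 [180 157 109  49  28  46  78 101 113 122 118 108  93  64  36  18  18  41
   83 124 162]
 [159 111  53  24  54 109 152 171 176 176 175 173 164 136  91  44  23  18
   33  72 130]
 [117  58  29  65 115 156 179 185 185 185 185 185 184 175 149  98  44  20
   16  38  95]
 [ 73  29  55 121 161 180 185 184 184 184 184 183 184 186 178 147  85  32
   18  16  59]
 [ 36  33  89 152 180 185 184 183 180 181 181 184 184 184 184 168 122  57
   19  19  27]
 [ 23  54 125 168 184 184 183 179 171 169 175 179 183 184 185 180 150  79
   27  24  24]
 [ 23  73 146 180 184 183 180 175 168 158 152 165 181 184 185 182 156  84
   31  21  20]
 [ 22  78 153 184 185 181 178 170 164 144 129 156 181 184 184 183 158  92
   37  26  19]
 [ 23  77 149 181 184 184 180 171 155 134 129 161 180 184 184 185 156  86
   31  28  19]
 [ 29  63 134 173 183 183 183 178 167 155 160 177 181 184 184 181 151  82
   2
[... 1847 characters left out ...]
5  55 127 192 197 201 200 201 201 199 194 179 123  50  33  95
  184 223 223]
 [ 60  33  34  35  51  92 148 188 185 182 179 181 150 104  54  26  31  27
  124 217 223]
 [ 26  31  34  35  34  49  78  90  80  89  89  92  79  43  26  35  32  24
   69 159 223]
 [ 19  25  34  33  33  31  26  30  39  41  44  25  21  23  25  32  27  19
   33 133 223]
 [ 23  20  28  31  33  34  31  22  26  23  24  22  27  33  33  26  18  24
   42 137 223]
 [ 29  19  21  22  30  32  33  31  32  32  32  32  30  27  25  18  22  27
   56 147 223]
 [ 33  31  20  21  22  21  23  22  25  27  23  21  20  19  21  24  27  38
  110 197 223]
 [ 69  37  35  25  23  24  23  21  20  22  20  23  23  24  27  33  37  78
  161 223 223]]
```

>>> step_arm:
  series: [2,20,10,0,1,4,35,10,0,1,4,40,0,0,1,5,40,0,0,1,5,40,0,0,1,5,40,0,0,1,5,40,0,0,1,5,40,0,0,1,5,40,0,0,1,4,40,0,0,1,4,35,0,0,1,0,10,0,0,1,0,0,0,0,1]

```text
clock: 5.45
eef_pos: [527.2, 113.1, 236.8]
eef_rot: [-3.141, 0.001, 0.286]
wrist_force: [1.3, -0.6, -2.0]
finger_gap: 26.3
finger_force: 45.0
```

Relating the collar to the head in each view cancels the calibration bias. The two views agree on a TCP target of about (532.0, 189.0). Contact with the stud tip should come at TCP z ≈ 174, and flush on the collar at ≈ 162.

>>> step_arm:
  series: [3,30,0,0,1,2,30,0,0,1,0,14,0,0,1,0,2,-10,0,1,0,0,-20,0,1,0,0,-14,0,1,0,0,-7,0,1,0,0,0,0,1,0,0,0,0,1]

```text
clock: 6.58
eef_pos: [533.0, 188.7, 187.0]
eef_rot: [3.142, -0.001, 0.285]
wrist_force: [0.4, -0.1, -3.1]
finger_gap: 26.7
finger_force: 45.0
```

>>> step_arm:
  series: [-0.8,0.2,-4,0,1,0,0,-4,0,1,0,0,-2,0,1,0,0,0,0,1]

```text
clock: 7.08
eef_pos: [531.9, 188.9, 176.3]
eef_rot: [3.142, 0.0, 0.285]
wrist_force: [0.6, -0.2, -2.6]
finger_gap: 26.5
finger_force: 45.0
```

>>> step_arm:
  series: [0,0,-1,0,1,0,0,-1,0,1,0,0,0,0,1]

```text
clock: 7.45
eef_pos: [531.9, 189.0, 174.4]
eef_rot: [3.142, 0.0, 0.285]
wrist_force: [0.2, -0.1, -2.1]
finger_gap: 26.9
finger_force: 45.0
```

>>> step_arm:
  series: [0,0,-1,0,1,0,0,0,0,1]

```text
clock: 7.7
eef_pos: [531.9, 189.0, 173.4]
eef_rot: [-3.142, -0.0, 0.285]
wrist_force: [0.3, -0.2, -2.4]
finger_gap: 26.6
finger_force: 45.0
```

>>> step_arm:
  series: [0,0,-0.5,0,1,0,0,0,0,1]

```text
clock: 7.95
eef_pos: [532.0, 189.0, 173.0]
eef_rot: [-3.142, -0.0, 0.285]
wrist_force: [0.4, 0.8, -2.4]
finger_gap: 26.5
finger_force: 45.0
```

>>> step_arm:
  series: [0,0,-0.5,0,1,0,0,0,0,1]

```text
clock: 8.2
eef_pos: [531.9, 189.0, 172.4]
eef_rot: [-3.142, -0.0, 0.285]
wrist_force: [0.6, 2.8, -2.1]
finger_gap: 26.6
finger_force: 45.0
```

>>> step_arm:
  series: [0,0,-0.5,0,1,0,0,0,0,1]

```text
clock: 8.45
eef_pos: [532.0, 189.0, 171.9]
eef_rot: [-3.142, -0.0, 0.285]
wrist_force: [0.5, 1.7, -2.1]
finger_gap: 26.6
finger_force: 45.0
```

A +y side force with no vertical load means the stud has entered the bore against its -y wall. I'll shift a little toward +y and go on down.

>>> step_arm:
  series: [0,0.5,0,0,1,0,0,-0.5,0,1,0,0,0,0,1]

```text
clock: 8.82
eef_pos: [531.9, 189.4, 171.3]
eef_rot: [3.142, 0.0, 0.285]
wrist_force: [-0.9, 1.2, -2.4]
finger_gap: 26.6
finger_force: 45.0
```

>>> step_arm:
  series: [0,0,-1,0,1,0,0,0,0,1]

```text
clock: 9.07
eef_pos: [531.9, 189.4, 170.3]
eef_rot: [3.142, 0.0, 0.285]
wrist_force: [0.3, 0.1, -3.4]
finger_gap: 26.4
finger_force: 45.0
```

>>> step_arm:
  series: [0,0,-1,0,1,0,0,0,0,1]

```text
clock: 9.32
eef_pos: [531.9, 189.4, 169.3]
eef_rot: [-3.142, 0.0, 0.285]
wrist_force: [-0.1, -0.6, -2.4]
finger_gap: 26.6
finger_force: 45.0
```

>>> step_arm:
  series: [0,0,-1,0,1,0,0,-1,0,1,0,0,-1,0,1,0,0,0,0,1]

```text
clock: 9.82
eef_pos: [531.9, 189.5, 166.4]
eef_rot: [-3.142, 0.0, 0.285]
wrist_force: [0.6, -0.5, -2.6]
finger_gap: 26.6
finger_force: 45.0
```

>>> step_arm:
  series: [0,0,-1,0,1,0,0,-1,0,1,0,0,-1,0,1,0,0,0,0,1]

```text
clock: 10.32
eef_pos: [531.9, 189.5, 163.4]
eef_rot: [-3.142, 0.0, 0.285]
wrist_force: [0.9, -0.5, -1.6]
finger_gap: 26.8
finger_force: 45.0
```

>>> step_arm:
  series: [0,0,-0.5,0,1,0,0,0,0,1]

```text
clock: 10.58
eef_pos: [531.9, 189.5, 162.9]
eef_rot: [-3.142, -0.0, 0.285]
wrist_force: [-0.9, 1.0, -3.3]
finger_gap: 26.8
finger_force: 45.0
```

>>> step_arm:
  series: [0,0,-0.5,0,1,0,0,0,0,1]

```text
clock: 10.82
eef_pos: [531.9, 189.5, 162.4]
eef_rot: [-3.142, 0.0, 0.285]
wrist_force: [0.1, -0.5, -2.6]
finger_gap: 26.9
finger_force: 45.0
```

>>> step_arm:
  series: [0,0,-0.5,0,1,0,0,0,0,1]

```text
clock: 11.08
eef_pos: [531.9, 189.4, 161.9]
eef_rot: [3.142, 0.0, 0.285]
wrist_force: [-0.4, 0.2, -2.8]
finger_gap: 26.4
finger_force: 45.0
```

>>> step_arm:
  series: [0,0,-0.4,0,1,0,0,0,0,1]

```text
clock: 11.32
eef_pos: [532.0, 189.5, 161.7]
eef_rot: [3.142, -0.0, 0.285]
wrist_force: [-0.0, -0.7, -0.7]
finger_gap: 26.6
finger_force: 45.0
```

```bash
python3 - <<'E'
from h import *
im=[]
for n in ('top','side'):
    p,d=manip.camera(n); u,v=map(int,proj(n,(532,189,115))); im.append(cv2.resize(p[v-36:v+36,u-48:u+48],(400,300),interpolation=3))
cv2.imwrite('pics/c2.png',np.hstack(im)); s=manip.read_state(); print(s['eef_pos'],s['wrist_force'])
E
```

```text
[531.94802324 189.49746673 161.66926815] [-0.25490852  0.31323676 -0.16290126]
```

View pics/c2.png

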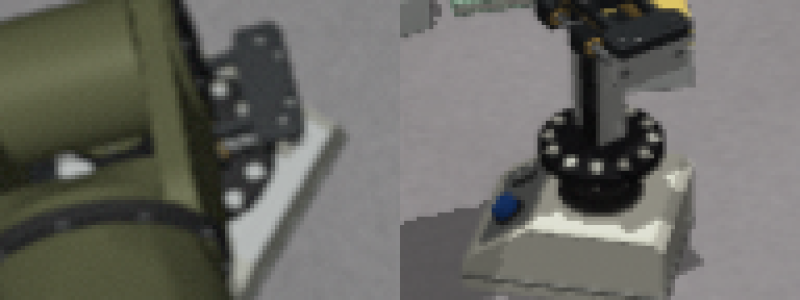

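The side view shows the head flush on the collar: its hub has closed on the boot at about crop (600,180) with no gap. Contact began at z 161.7, against 161.9 expected. Now I'll press down.

>>> step_arm:
  series: [0,0,-0.4,0,1,0,0,0,0,1,0,0,0,0,1]
  squeeze: 55

```text
clock: 11.8
eef_pos: [532.0, 189.5, 161.3]
eef_rot: [-3.142, -0.0, 0.285]
wrist_force: [-1.2, -0.5, 1.4]
finger_gap: 26.3
finger_force: 55.0
```

>>> step_arm:
  series: [0,0,-0.8,0,1,0,0,-0.8,0,1,0,0,0,0,1]

```text
clock: 12.18
eef_pos: [532.0, 189.5, 159.7]
eef_rot: [-3.142, -0.0, 0.285]
wrist_force: [-0.8, 0.2, 4.5]
finger_gap: 26.6
finger_force: 55.0
```

>>> step_arm:
  series: [0,0,-0.8,0,1,0,0,-0.8,0,1,0,0,0,0,1]

```text
clock: 12.55
eef_pos: [532.0, 189.5, 158.1]
eef_rot: [-3.142, -0.0, 0.285]
wrist_force: [-1.8, -0.3, 6.4]
finger_gap: 26.5
finger_force: 55.0
```

>>> step_arm:
  series: [0,0,-0.8,0,1,0,0,-0.4,0,1,0,0,0,0,1]

```text
clock: 12.92
eef_pos: [532.0, 189.5, 157.1]
eef_rot: [-3.142, -0.0, 0.285]
wrist_force: [-2.6, -0.2, 7.4]
finger_gap: 26.2
finger_force: 55.0
```

>>> step_arm:
  series: [0,0,-0.8,0,1,0,0,-0.4,0,1,0,0,0,0,1]

```text
clock: 13.3
eef_pos: [532.1, 189.6, 156.5]
eef_rot: [-3.142, -0.001, 0.285]
wrist_force: [-5.0, -0.8, 12.6]
finger_gap: 26.4
finger_force: 55.0
```

>>> step_arm:
  series: [0,0,-0.5,0,1,0,0,0,0,1]

```text
clock: 13.55
eef_pos: [532.2, 189.6, 156.4]
eef_rot: [-3.142, -0.002, 0.285]
wrist_force: [-5.7, -1.0, 17.0]
finger_gap: 26.5
finger_force: 55.0
```

>>> step_arm:
  series: [0,0,-0.5,0,1,0,0,0,0,1]

```text
clock: 13.8
eef_pos: [532.3, 189.6, 156.4]
eef_rot: [3.142, -0.002, 0.285]
wrist_force: [-7.6, -1.3, 21.4]
finger_gap: 26.8
finger_force: 55.0
```

The drive is at its stop: 5.0 mm of travel, z steady at 156.4 while the force rises. I'll ease the excess push and side load a little, then check.

>>> step_arm:
  series: [-0.4,0,0.4,0,1,0,0,0,0,1,0,0,0,0,1,0,0,0,0,1]

```text
clock: 14.3
eef_pos: [532.1, 189.5, 156.5]
eef_rot: [3.141, -0.002, 0.285]
wrist_force: [-3.4, -1.5, 16.1]
finger_gap: 26.3
finger_force: 55.0
```

```bash
python3 - <<'E'
from h import *
p,d=manip.camera('side'); u,v=map(int,proj('side',(532,189,115))); cv2.imwrite('pics/c3.png',cv2.resize(p[v-45:v+45,u-60:u+60],(800,600),interpolation=3)); s=manip.read_state(); print(s['eef_pos'],s['wrist_force'],s['moment'])
E
```

```text
[532.09214676 189.54947022 156.46903563] [-3.08903499 -1.50547248 16.20337829] [-0.39111404  0.76644417 -0.00294879]
```

View pics/c3.png

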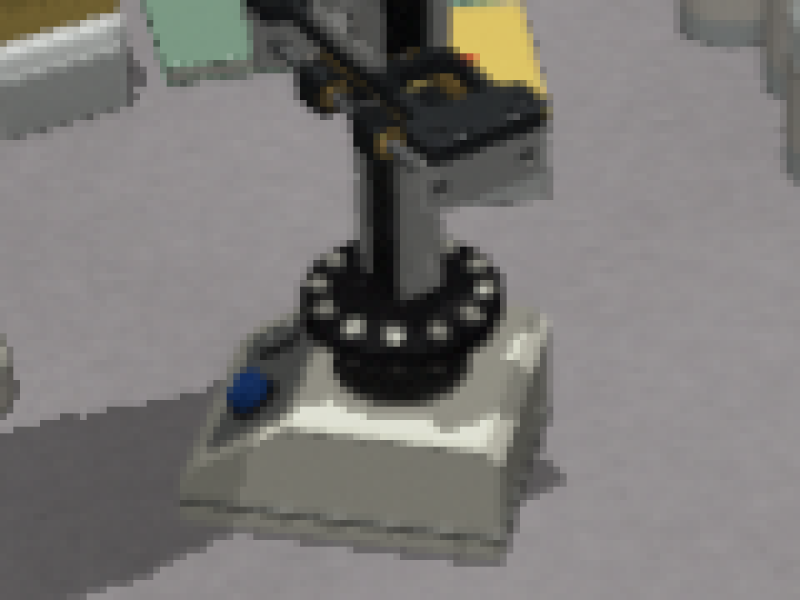

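The picture shows the head level and flush on the lowered drive at about px (400,330), with the knob still gripped. It is held with about 18 N, above the 12 N needed at the stop.

```bash
python3 -c "
from cell import manip
print(manip.sign_off())"
```

```text
the job is handed in; nothing more can be done
None
```

The leftmost microtube head is on the white mixer: it dropped over the stud, sat flush on the collar, and was then pressed 5 mm to the stop. I handed the job in at about 14.4 s while still holding it down with about 18 N; nothing else was touched.

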